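# Move the tong's hook over the spoon rest and clamp it there

## Robot

A 6-joint arm with a two-finger parallel gripper is mounted at the origin on the work surface. World frame = base frame: x ahead of the robot, y to its left, z up, the work surface at z = 0. Lengths are in m, angles in rad, forces in N, time in s.
With the tool pointing down it reaches from about 0.3 to 1 m from the base axis. Payload 5.1 kg.
Tool frame: the origin (TCP) lies at the centre of the arm's flange, where the gripper is bolted on; the fingertips stand ahead of it and the grasp point (between the pads) lies 171 mm ahead of it (robot.tip_extent is the x of the fingertips in the tool frame, in m); x points along the fingers, y is the direction in which the jaws open and shut, and the axes are right-handed (so a half turn about x gives the same grasp; the last joint's range is limited). The gripper opens to 95 mm and grips with 3 to 60 N. Pads are 20 mm wide; open, the fingers measure 119 mm over their backs; the gripper's body (75 mm by 180 mm) begins 59 mm behind the grasp point.
Start: joints at [-1.372, 0.124, 1.65, -0, 1.367, -0.083], TCP at [0.181, -0.624, 0.405] pointing down, gripper open.
Joint ranges: [-2.61, 2.61], [-1.02, 2.33], [0.03, 2.71], [-1.35, 4.49], [0.32, 2.68], [-2.91, 2.91]. Speed limits (rad/s): [2.57, 2.57, 3.14, 3.14, 3.14, 3.14].

## Interface

Orientations are given as a unit quaternion [w, x, y, z].
In Python, from workcell import robot, viewer gives the robot as it stands. The module is installed in compiled form; this text tells all that it offers.
- The arm moves only by the tool play_rows, never from a script. Its argument "moves" is text: rows parted by semicolons, each of 6 numbers parted by spaces: the shift along the tool's x, y, z in units of 25 mm (1.0 is 25 mm), then the turn, a rotation vector about the tool's x, y, z in units of 6 degrees (1.0 is 6 degrees). A call has 1 to 20 rows; each row is the pose to reach, as a shift and turn from the pose measured when the call began, along the tool's axes at that moment; what a row does not reach only later rows make up. A row lasts 1/12 s, in which the tool goes at most 41.7 mm and 7.16 degrees, less where a joint would pass 70% of its speed; a pose out of reach is approached as far as the arm can. A call with a gripper value outside its range is refused whole. "gripper" is the opening, from -1 (shut) to 1 (fully open), so that 0 is half open, set as the call begins (left out, the last holds). The fingers move at their own pace and stop on an object; "grip_force" is the grip in N (left out, the last holds). Time passes only in rows, so rows that repeat a pose let the fingers close. It gives the time, the measured TCP pose, the force and the opening at its end, in the units of the state.
- robot.read_state(): the state, without advancing time (a new reading comes with each control period).
- viewer.grab_frame(name): name is "side" or "top" or "wrist"; returns a dict with "color" (480x640x3 uint8, blue, green, red), "vfov" (degrees; the focal length in pixels is half the picture's height over the tangent of half this angle, whatever the lens; pixels are square), "cx", "cy" (the principal point, pixels), "position" and "orientation" of the camera in the world. Camera axes: x right, y up, looking along -z (the intrinsics and any distortion apply to the point x, -y, -z); pixel columns grow to the right and rows downward; lengths in m; the calibration is good to about 2 mm. A picture is of the moment at which its call begins. There is no depth.
- robot.hand_in(): hands the job in, once; it reports no verdict.
The state is a dict: "clock": time; "qpos": joint angles; "qvel": joint speeds; "tau": joint torques, N m; "eef_pos": TCP position; "eef_rot": TCP orientation; "wrist_force": force on the tool from outside, world axes, zero at the start; "moment": the same for the moment, N m; "width": opening from 0.0 (shut) to 1.0 (fully open).
Only numpy, scipy, OpenCV 4.12 (cv2) and the standard library are available. Lean on these libraries where they do the work, as an engineer would, in place of code of your own. Each camera call takes 0.05 s, during which the arm holds its last target.

## Task

The wet bottle tong must not drip on the counter or on the clean teat in its saucer. Loosen the clamp knob of the sliding carriage that the tong hangs from, slide the carriage along the rail until the tong hangs over the middle of the spoon rest's bowl (the round dish with a tail), and tighten the knob fully again. Loosen the clamp before sliding, do not force it, and leave everything that stands on the counter where it is.

Things in the scene. Friction and masses are not known exactly. Their poses are not given: they have to be found in the camera images.
- rail: Fixed T-slot aluminium utensil rail: bar 40 mm wide, 560 mm long along this body's y axis, its top 255 mm above the counter, on two posts at y = +-262 mm. Origin: on the counter below the middle of the bar. x points across the bar, away from the robot. A red scoop and a small skimmer hang on fixed hooks on its far side at y = +-215 mm.
- carriage (a joint): Position of the sliding carriage along the rail's +y, m, 0 at the rail's middle, range -0.15 to 0.15. The carriage is an aluminium block on top of the bar, 52 mm (x) by 100 mm (along y) by 20 mm high, its top 276 mm above the counter. It slides with about 5 N when the clamp is free and the tight clamp holds it against some 25 N; push its end faces (100 mm apart) or drag it by the knob.
- clamp (a joint): Angle of the clamp knob on the carriage, rad, turning about the vertical. 0 = fully tight, at its stop: the wing lies across the rail. Turning it counterclockwise seen from above loosens it, the value grows; free above about 0.6; 1.45 = fully loose, at its stop: the wing lies nearly along the rail.
- knob_top (a point): Centre of the knob's top, on its axis, 314 mm above the counter and at the middle of the carriage. The knob is a straight black wing 84 mm long, 14 mm thick and 26 mm high (288 to 314 mm above the counter), on a hub of 34 mm diameter. It can be pinched across its thickness or pushed at its ends. Axis x of this point runs along the wing.
- tong_end (a point): Point midway between the two rubber-tipped lower ends of the steel bottle tong, 61 mm above the counter. The tong (145 mm long, 50 mm wide) hangs from a hook on the carriage's far side, 44 mm from the bar's middle line, straight below the carriage's middle, and can swing along the rail.
- spoon_rest: Wooden spoon rest, loose: round bowl 116 mm across and 18 mm high with a flat tail 36 mm wide that reaches 114 mm from the bowl's centre. Origin: underside at the centre of the bowl; the tail points to its -x.
- saucer: Wooden round saucer without tail, 116 mm across, 18 mm high, loose. Origin: underside, centre. The teat stands in it.
- teat: Green silicone teat 48 mm across, 44 mm high, standing in the saucer. Origin: underside, centre.
- tin: Closed formula tin, 100 mm across, 125 mm high, standing. Origin: underside, centre.
- bottle: Empty glass feeding bottle without its cap, 60 mm across, with a 42 mm neck, 150 mm high, standing. Origin: underside, centre.
- mug: White mug, 80 mm across, 90 mm high. Origin: underside, centre.
- spatula: Kitchen spatula lying on the counter. Origin: underside, near its middle.
- spoon: Spoon lying on the counter. Origin: underside, near its middle.
- sponge: Sponge block 110 x 70 x 30 mm. Origin: underside, centre.

How it is judged:
On the way:
1. the clamp is loosened before the carriage has been moved (value of joint clamp above 0.6 rad and distance of knob_top from where it was at the start of the episode below 0.03 m), for 0.1 s.
At the end, for the whole second after the job is handed in: The tong's lower end hangs within 25 mm (horizontally) of the centre of the spoon rest's bowl, the carriage is at rest, and the clamp knob is tight again (within 0.2 rad of its tight stop) (horizontal distance between tong_end and spoon_rest below 0.025 m and value of joint clamp below 0.2 rad and velocity of joint carriage between -0.01 and 0.01 m/s); the robot touches nothing.
It fails at once if the spoon rest, saucer or teat is shifted by more than 20 mm (distance of any of spoon_rest, saucer, teat from where it was at the start of the episode above 0.02 m).
It fails at once if another thing on the counter is shifted by more than 30 mm (distance of any of tin, bottle, mug, spatula, spoon, sponge from where it was at the start of the episode above 0.03 m).
It fails at once if the carriage is dragged while the clamp is tight (value of joint clamp below 0.25 rad and (velocity of joint carriage above 0.06 m/s or velocity of joint carriage below -0.06 m/s)).
It also fails if it takes over 58 s, if anything falls off the work surface, if the arm or the gripper's body presses on something with over 40 N, if the wrist force passes 120 N, or if a joint passes its speed limit or range.

## Working session

There is one attempt and no reset: what is moved stays moved. The work goes in short steps, Python scripts to look and compute and a tool call to move; the robot and the scene stay as the last step left them, time stands still between calls to the robot, and variables do not carry over. Pictures are saved under pics/ and viewed, and the job is handed in when it is done.

Besides the shell and the picture viewer there is one more tool, called after "Request:" in YAML: its name, and indented under it one key for each argument. play_rows: Moves the arm, as the interface text tells. Its arguments: {"type":"object","properties":{"moves":{"type":"string"},"gripper":{"type":"number"},"grip_force":{"type":"number"}},"required":["moves"]}

```bash
mkdir -p pics; python3 - <<'E'
from workcell import robot, viewer
import cv2
for n in ["side","top","wrist"]:
    f=viewer.grab_frame(n); cv2.imwrite(f"pics/{n}0.png",f["color"])
    print(n,{k:v for k,v in f.items() if k!="color"})
print(robot.read_state(), robot.tip_extent)
E
```

```text
side {'vfov': 49.51294070616262, 'cx': 320.99264198201485, 'cy': 242.38296317720992, 'position': array([ 0.67075648, -0.7909314 ,  1.004666  ]), 'orientation': array([0.91818045, 0.3870604 , 0.02668412, 0.08010529])}
top {'vfov': 43.17853718567018, 'cx': 320.0650001462132, 'cy': 245.76089298451652, 'position': array([ 0.47923302, -0.00515207,  1.34582048]), 'orientation': array([ 0.71210525,  0.01727982, -0.0174871 , -0.70164216])}
wrist {'vfov': 61.139833796670324, 'cx': 315.244156463062, 'cy': 238.34883033991707, 'position': array([ 0.25665644, -0.60224472,  0.38298706]), 'orientation': array([ 0.79154467, -0.11197791,  0.08527594, -0.59468143])}
{'clock': 0.15, 'qpos': array([-1.37162371e+00,  1.24356609e-01,  1.65135585e+00, -2.97863055e-05,
        1.36749458e+00, -8.26064212e-02]), 'qvel': array([ 0.00090599, -0.00123407, -0.00330025, -0.00101614, -0.00094152,
        0.00114902]), 'tau': array([ 2.44764587e-04, -4.18193543e+01, -3.60471690e+01,  7.75765674e-02,
        4.69620712e-02, -9.87895623e-05]), 'eef_pos': array([ 0.18066939, -0.62418709,  0.40377096]), 'eef_rot': array([-0.09872755, -0.70005633, -0.09986596,  0.70014341]), 'wrist_force': array([-0.41856814,  0.76003826,  0.25952529]), 'moment': array([-0.03462269, -0.01533458, -0.00333747]), 'width': 0.9991895357270633} 0.1901
```

View pics/side0.png

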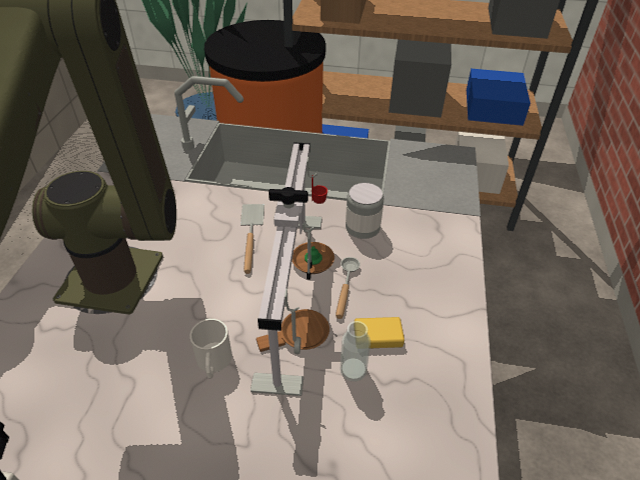

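View pics/top0.png

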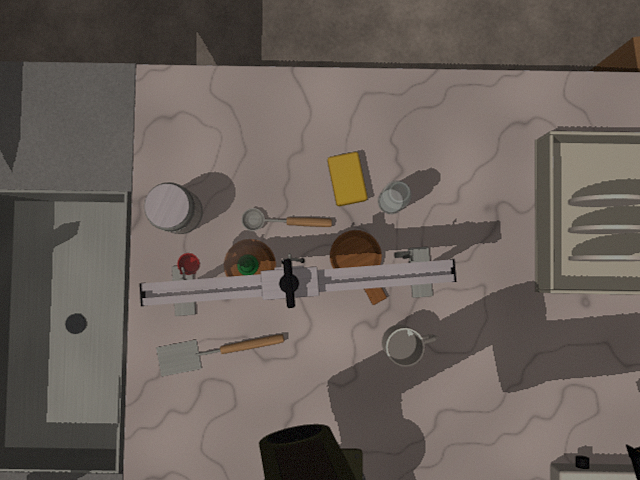

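View pics/wrist0.png

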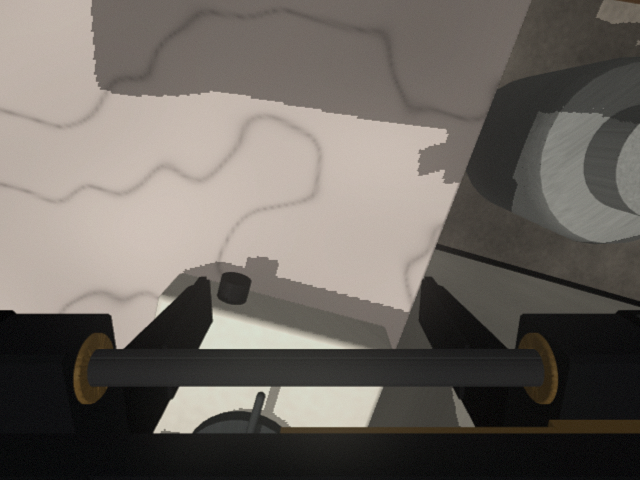

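The side and top views show the rail along about y, with the carriage and its knob at about top px (289,283). The spoon rest's bowl is at about (357,252) and the saucer with the teat at (249,262). I'll enlarge that part.

```bash
python3 - <<'E'
import cv2
a=cv2.imread("pics/top0.png")
cv2.imwrite("pics/t1.png",cv2.resize(a[215:315,130:290],None,fx=5,fy=5,interpolation=cv2.INTER_CUBIC))
cv2.imwrite("pics/t2.png",cv2.resize(a[215:315,280:440],None,fx=5,fy=5,interpolation=cv2.INTER_CUBIC))
a=cv2.imread("pics/side0.png")
cv2.imwrite("pics/s1.png",cv2.resize(a[170:370,230:390],None,fx=3,fy=3,interpolation=cv2.INTER_CUBIC))
E
```

```text
(no output)
```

View pics/t1.png

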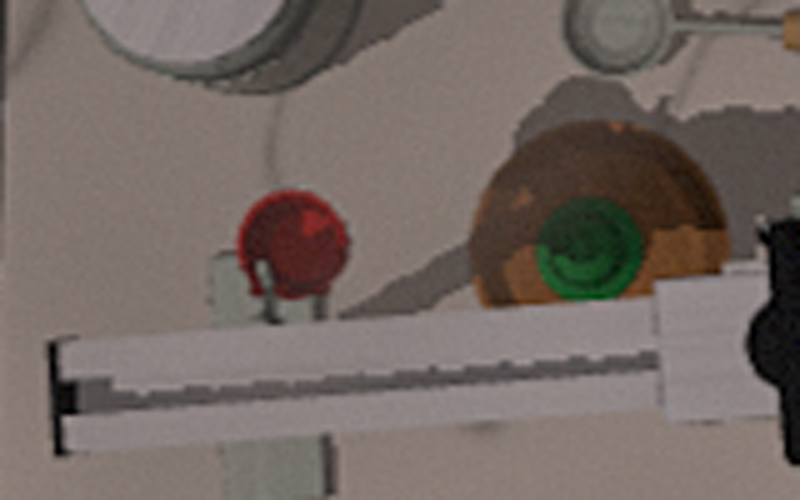

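View pics/t2.png

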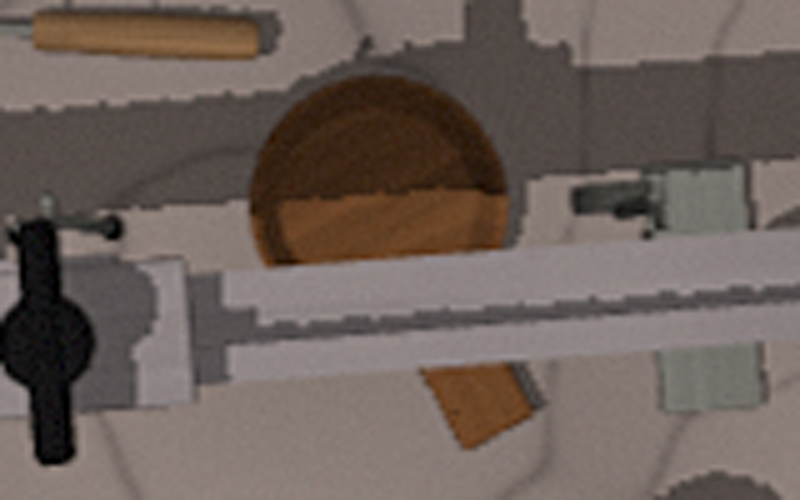

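View pics/s1.png

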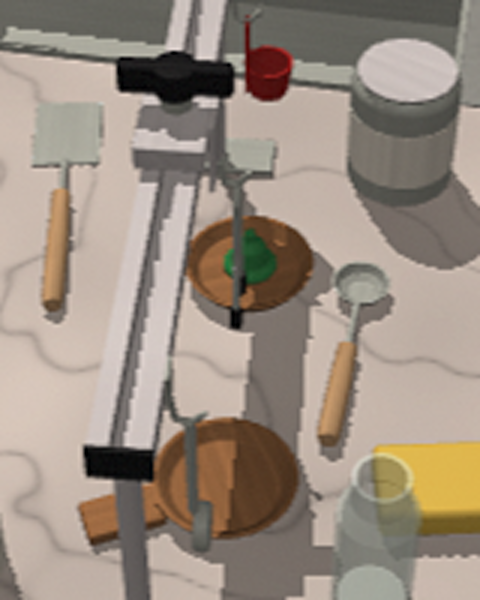

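Enlarged views: the bowl's rim is centred at t2 (379,204) with radius 129, the hub is at t2 (48,338), the wing's ends are at t2 (38,222) and (54,462). The rail's left end is at t1 (58,397), and in the side crop the bowl's centre is at about (226,478).

```bash
cat > h.py <<'E'
import numpy as np, cv2
from scipy.spatial.transform import Rotation as R
from workcell import robot, viewer
def cam(n):
    f=viewer.grab_frame(n); return f
def ray(f,u,v):
    F=240/np.tan(np.radians(f["vfov"]/2)); q=f["orientation"]
    M=R.from_quat([q[1],q[2],q[3],q[0]])
    d=M.apply([(u-f["cx"])/F,-(v-f["cy"])/F,-1]); return np.array(f["position"]),d
def at(f,u,v,z):
    p,d=ray(f,u,v); return p+d*(z-p[2])/d[2]
def proj(f,P):
    F=240/np.tan(np.radians(f["vfov"]/2)); q=f["orientation"]
    c=R.from_quat([q[1],q[2],q[3],q[0]]).inv().apply(np.array(P)-f["position"])
    return np.array([f["cx"]+F*c[0]/-c[2], f["cy"]-F*c[1]/-c[2]])
E
python3 - <<'E'
from h import *
t=cam("top"); s=cam("side")
g=lambda u,v,z,ox:at(t,ox+(u+.5)/5-.5,215+(v+.5)/5-.5,z).round(4)
b=g(379,204,.018,280);k=g(48,338,.314,280)
print("bowl",b,"r",g(508,204,.018,280)-b,"knob",k)
print("wing",g(38,222,.314,280),g(54,462,.314,280))
print("carriage right end",g(190,260,.276,280),g(193,400,.276,280),"left",g(657,285,.276,130),g(668,418,.276,130))
e1=g(57,397,.255,130);print("rail left",g(53,345,.255,130),g(62,452,.255,130))
print("rail right",at(t,454,261,.255),at(t,455,280,.255))
S=lambda u,v,z:at(s,230+(u+.5)/3-.5,170+(v+.5)/3-.5,z).round(4)
print("side bowl",S(226,478,.018),"knob",S(176,65,.314))
print("side rail near end corners",S(88,447,.255),S(155,447,.255))
print("saucer",g(600,248,.018,130),S(250,262,.018))
print("tong end side",S(237,318,.061))
E
```

```text
bowl [ 0.5246 -0.0828  0.018 ] r [ 0.0008 -0.0565  0.    ] knob [0.4673 0.0464 0.314 ]
wing [0.5066 0.0505 0.314 ] [0.4254 0.0437 0.314 ]
carriage right end [ 0.495  -0.0013  0.276 ] [ 0.4458 -0.0031  0.276 ] left [0.4848 0.0983 0.276 ] [0.4381 0.0935 0.276 ]
rail left [0.4601 0.3167 0.255 ] [0.4219 0.3124 0.255 ]
rail right [ 0.50904402 -0.24637054  0.255     ] [ 0.47494591 -0.24830073  0.255     ]
side bowl [ 0.5258 -0.0833  0.018 ] knob [0.4675 0.0465 0.314 ]
side rail near end corners [ 0.4754 -0.2456  0.255 ] [ 0.5146 -0.2386  0.255 ]
saucer [0.5019 0.1485 0.018 ] [0.5026 0.1483 0.018 ]
tong end side [0.5108 0.0433 0.061 ]
```

```bash
cat >> h.py <<'E'
def pose():
    s=robot.read_state(); q=s["eef_rot"]; return s,np.array(s["eef_pos"]),R.from_quat([q[1],q[2],q[3],q[0]])
def rel(P,Rt=None):
    "row to reach TCP P (and orientation)"
    s,p,r=pose(); d=r.inv().apply(np.array(P)-p)/.025
    w=np.zeros(3) if Rt is None else np.degrees((r.inv()*Rt).as_rotvec())/6
    return np.r_[d,w]
def down(yaw):
    "tool down, y (jaw) axis at world yaw"
    y=np.array([np.cos(yaw),np.sin(yaw),0]); x=np.array([0,0,-1.]); return R.from_matrix(np.c_[x,y,np.cross(x,y)])
E
python3 - <<'E'
from h import *
s,p,r=pose(); print(r.as_matrix().round(3)); psi=np.arctan2(.052,.5596)
k=np.array([.4673,.0464]); ex=np.array([np.cos(psi),np.sin(psi)])
g=k-ex*.029; print(psi,g)
for yaw in (psi+np.pi/2,psi-np.pi/2):
    Rt=down(yaw); print(np.degrees(yaw),rel([*g,.56],Rt).round(2),rel([*g,.476],Rt).round(2))
E
```

```text
[[-0.     0.278 -0.961]
 [ 0.001 -0.961 -0.278]
 [-1.    -0.001 -0.   ]]
0.09265743593248767 [0.4384244  0.04371678]
95.30888001943536 [-6.210e+00 -2.280e+01 -1.733e+01 -2.819e+01 -1.000e-02 -0.000e+00] [-2.850e+00 -2.280e+01 -1.733e+01 -2.819e+01 -1.000e-02 -0.000e+00]
-84.69111998056464 [-6.210e+00 -2.280e+01 -1.733e+01  1.810e+00 -0.000e+00  1.000e-02] [-2.850e+00 -2.280e+01 -1.733e+01  1.810e+00 -0.000e+00  1.000e-02]
```

Request:
play_rows:
  moves: "-1.6 0 0 0 0 0; -3.2 0 0 0 0 0; -4.8 -1.2 -0.9 0.1 0 0; -6.2 -2.6 -2 0.2 0 0; -6.2 -4.1 -3.1 0.3 0 0; -6.2 -5.5 -4.2 0.4 0 0; -6.2 -6.9 -5.3 0.5 0 0; -6.2 -8.4 -6.4 0.6 0 0; -6.2 -9.8 -7.5 0.8 0 0; -6.2 -11.2 -8.5 0.9 0 0; -6.2 -12.6 -9.6 1 0 0; -6.2 -14 -10.7 1.2 0 0; -6.2 -15.4 -11.7 1.3 0 0; -6.2 -16.8 -12.8 1.4 0 0; -6.2 -18.2 -13.8 1.5 0 0; -6.2 -19.6 -14.9 1.6 0 0; -6.2 -21 -16 1.7 0 0; -6.2 -22.2 -16.9 1.8 0 0; -6.2 -22.8 -17.33 1.8 0 0; -6.2 -22.8 -17.33 1.81 0 0"
  gripper: 1

```text
clock: 1.92
eef_pos: [0.4384, 0.0465, 0.5598]
eef_rot: [0.033, 0.707, 0.034, -0.706]
wrist_force: [0.2, -0.7, 0.5]
width: 0.999
```

```bash
python3 - <<'E'
from h import *
for n in ("wrist","top"):
    f=cam(n); cv2.imwrite(f"pics/{n}1.png",f["color"])
    if n=="wrist":
        print(proj(f,[.4673,.0464,.314]),proj(f,[.5066,.0505,.314]),proj(f,[.4254,.0437,.314]))
s,p,r=pose(); psi=.0927; k=np.array([.4673,.0464]); ex=np.array([np.cos(psi),np.sin(psi)])
print(p,rel([*(k-.029*ex),.476],down(psi-np.pi/2)).round(3))
E
```

```text
[320.58755085 213.17736929] [320.153549   141.62057277] [318.21473462 282.06273941]
[0.43897746 0.04709617 0.55927962] [3.331 0.14  0.032 0.061 0.009 0.021]
```

View pics/wrist1.png

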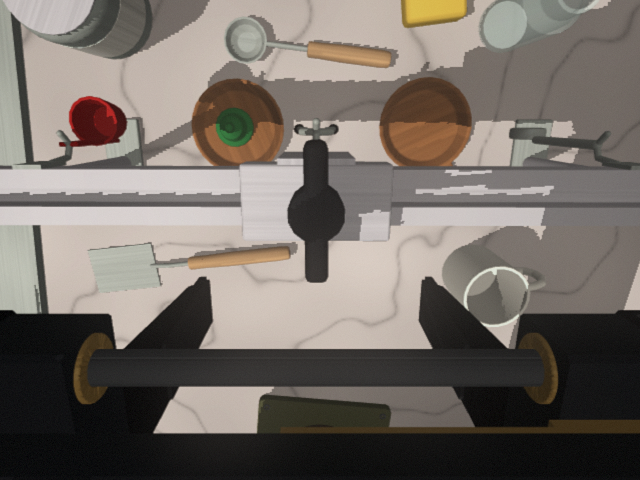

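The wrist view shows the wing straight between the jaws, with the hub at (316,212) against a prediction of (320,213), so they agree within 2 mm. Next I descend.

Request:
play_rows:
  moves: "0.7 0.09 0.03 0.06 0 0; 1.5 0.09 0.03 0.06 0 0; 2.3 0.09 0.03 0.06 0 0; 3 0.09 0.03 0.06 0 0; 3.3 0.09 0.03 0.06 0 0; 3.33 0.09 0.03 0.06 0 0; 3.33 0.09 0.03 0.06 0 0; 3.33 0.09 0.03 0.06 0 0"

```text
clock: 2.68
eef_pos: [0.4385, 0.0446, 0.4775]
eef_rot: [0.032, 0.707, 0.033, -0.706]
wrist_force: [-0.2, 0.0, 0.0]
width: 0.999
```

Request:
play_rows:
  moves: "0 0 0 0 0 0; 0 0 0 0 0 0; 0 0 0 0 0 0; 0 0 0 0 0 0; 0 0 0 0 0 0; 0 0 0 0 0 0; 0 0 0 0 0 0; 0 0 0 0 0 0; 0 0 0 0 0 0; 0 0 0 0 0 0"
  gripper: -1
  grip_force: 15

```text
clock: 3.52
eef_pos: [0.4385, 0.0447, 0.4774]
eef_rot: [0.032, 0.707, 0.033, -0.706]
wrist_force: [1.1, -0.8, -0.2]
width: 0.353
```

```bash
python3 - <<'E'
from h import *
f=cam("wrist"); cv2.imwrite(f"pics/w2.png",f["color"])
s,p,r=pose(); print(p,s["wrist_force"],s["moment"],s["width"]*95,r.as_matrix().round(3))
E
```

```text
[0.43847668 0.04466316 0.47744517] [0.28764716 0.52972908 0.53383768] [-0.00238555  0.00619336  0.05255801] 29.696039814809172 [[ 0.001  0.092 -0.996]
 [ 0.002 -0.996 -0.092]
 [-1.    -0.002 -0.001]]
```

View pics/w2.png

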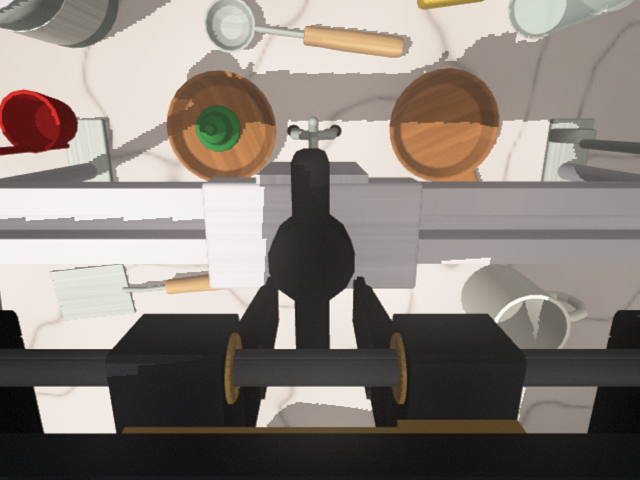

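The jaws are still closing around the near half of the wing, with the hub at (312,258). I'll let them finish.

Request:
play_rows:
  moves: "0 0 0 0 0 0; 0 0 0 0 0 0; 0 0 0 0 0 0; 0 0 0 0 0 0; 0 0 0 0 0 0; 0 0 0 0 0 0"
  gripper: -1
  grip_force: 25

```text
clock: 4.07
eef_pos: [0.4384, 0.0452, 0.4774]
eef_rot: [0.032, 0.707, 0.035, -0.706]
wrist_force: [-0.3, 6.0, -0.0]
width: 0.147
```

```bash
python3 - <<'E'
from h import *
s,p,r=pose(); print(p,s["wrist_force"],s["moment"],s["width"]*95)
# arc: centre 29mm ahead (-tool z) ; CCW by a
k=np.array([.4673,.0464]);
c=-29.0/25  # centre in tool z units (tool z points to -x world => centre at -z)
for a in range(0,92,7):
    # world CCW = negative rot about tool x; vector centre->grip is +z of length 1.16
    v=R.from_rotvec([-np.radians(a),0,0]).apply([0,0,1.16])
    d=v-[0,0,1.16]; print(a, d.round(2), round(-a/6,2))
E
```

```text
[0.43841283 0.04522784 0.47742967] [-0.25291644  6.04062831 -0.03611959] [0.89413608 0.15131376 0.24319065] 13.987541745006105
0 [0. 0. 0.] 0.0
7 [ 0.    0.14 -0.01] -1.17
14 [ 0.    0.28 -0.03] -2.33
21 [ 0.    0.42 -0.08] -3.5
28 [ 0.    0.54 -0.14] -4.67
35 [ 0.    0.67 -0.21] -5.83
42 [ 0.    0.78 -0.3 ] -7.0
49 [ 0.    0.88 -0.4 ] -8.17
56 [ 0.    0.96 -0.51] -9.33
63 [ 0.    1.03 -0.63] -10.5
70 [ 0.    1.09 -0.76] -11.67
77 [ 0.    1.13 -0.9 ] -12.83
84 [ 0.    1.15 -1.04] -14.0
91 [ 0.    1.16 -1.18] -15.17
```

Request:
play_rows:
  moves: "0 0.06 0 -0.6 0 0; 0 0.14 -0.01 -1.17 0 0; 0 0.21 -0.02 -1.75 0 0; 0 0.28 -0.03 -2.33 0 0; 0 0.35 -0.05 -2.9 0 0; 0 0.42 -0.08 -3.5 0 0; 0 0.48 -0.11 -4.1 0 0; 0 0.54 -0.14 -4.67 0 0; 0 0.61 -0.17 -5.25 0 0; 0 0.67 -0.21 -5.83 0 0; 0 0.73 -0.25 -6.4 0 0; 0 0.78 -0.3 -7 0 0; 0 0.78 -0.3 -7 0 0"

```text
clock: 5.15
eef_pos: [0.4475, 0.0268, 0.4773]
eef_rot: [0.283, 0.648, 0.287, -0.647]
wrist_force: [-2.6, 4.2, 1.7]
width: 0.152
```

```bash
python3 - <<'E'
from h import *
f=cam("wrist"); cv2.imwrite(f"pics/w3.png",f["color"])
s,p,r=pose(); print(p,s["wrist_force"],s["moment"],s["width"]*95,r.as_matrix().round(3)[:,1])
E
```

```text
[0.44745971 0.02681528 0.4773439 ] [-2.89720945  4.22410342  1.85983533] [0.58182503 0.39886834 0.23760524] 13.893792935764273 [ 0.736 -0.677 -0.005]
```

View pics/w3.png

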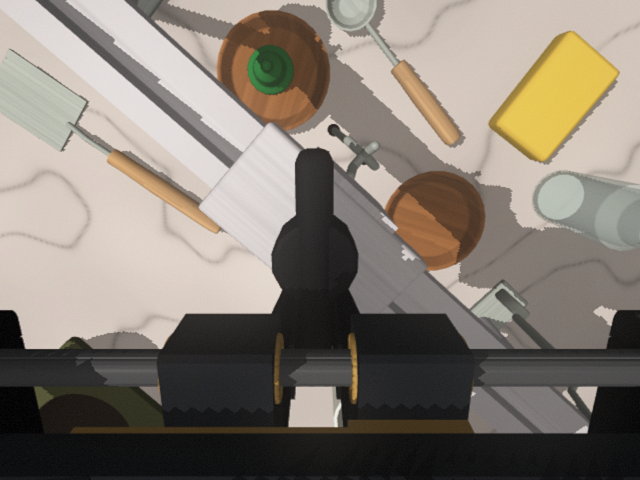

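The wing has turned with the jaws, about 42° relative to the rail, and the hub is at (314,258). I continue to about 78°.

Request:
play_rows:
  moves: "0 0.08 0 -0.67 0 0; 0 0.16 -0.01 -1.33 0 0; 0 0.24 -0.03 -2 0 0; 0 0.32 -0.05 -2.67 0 0; 0 0.4 -0.07 -3.33 0 0; 0 0.47 -0.1 -4 0 0; 0 0.54 -0.14 -4.67 0 0; 0 0.61 -0.18 -5.33 0 0; 0 0.68 -0.22 -6 0 0; 0 0.68 -0.22 -6 0 0; 0 0.68 -0.22 -6 0 0"

```text
clock: 6.12
eef_pos: [0.4631, 0.0197, 0.4773]
eef_rot: [0.468, 0.528, 0.474, -0.527]
wrist_force: [-6.2, 3.3, 2.1]
width: 0.142
```

```bash
python3 - <<'E'
from h import *
f=cam("wrist"); cv2.imwrite(f"pics/w4.png",f["color"])
t=cam("top"); cv2.imwrite(f"pics/t4.png",t["color"])
s,p,r=pose(); print(p,s["wrist_force"],s["moment"],s["width"]*95,r.as_matrix().round(3))
c=p-r.as_matrix()[:,2]*.029; print("hub est",c)
psi=.0927; print("slide dir in tool", r.inv().apply([np.sin(psi),-np.cos(psi),0]).round(3))
E
```

```text
[0.46307031 0.01975999 0.47727996] [-6.08788092  3.6840603   1.76868868] [0.59102851 0.82454031 0.30347745] 13.713373663606966 [[-0.005  0.994 -0.114]
 [ 0.007 -0.114 -0.994]
 [-1.    -0.006 -0.006]]
hub est [0.46636608 0.04857157 0.4774558 ]
slide dir in tool [-0.007  0.205  0.979]
```

View pics/w4.png

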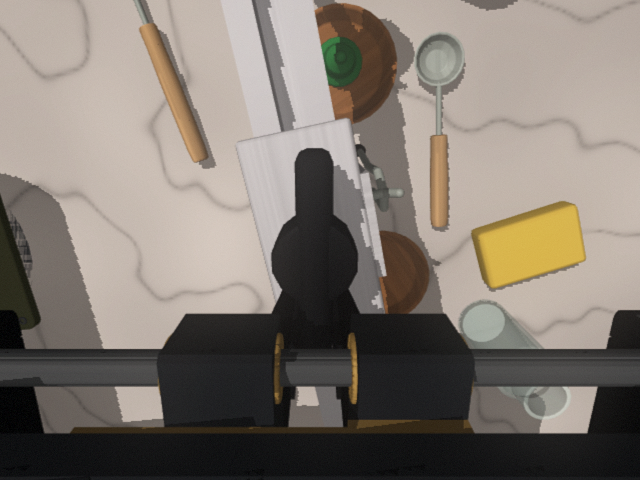

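View pics/t4.png

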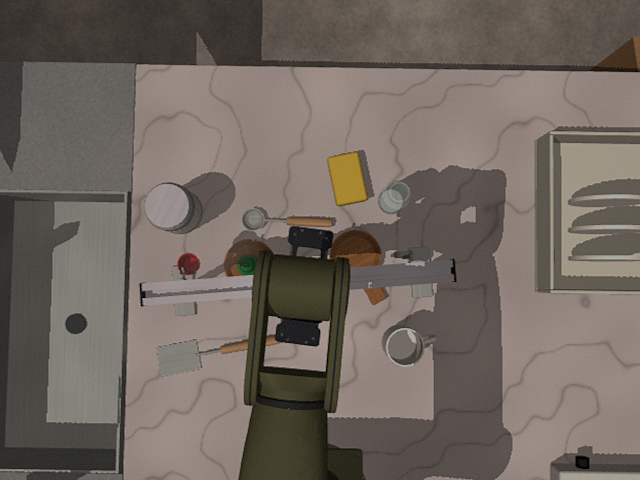

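The wing now lies nearly along the rail (about 78°), and the carriage hasn't moved. I slide it about 134 mm along the rail.

Request:
play_rows:
  moves: "0 0.02 0.08 0 0 0; 0 0.06 0.28 0 0 0; 0 0.12 0.58 0 0 0; 0 0.19 0.9 0 0 0; -0.01 0.26 1.23 0 0 0; -0.01 0.33 1.57 0 0 0; -0.01 0.4 1.92 0 0 0; -0.02 0.47 2.27 0 0 0; -0.02 0.55 2.62 0 0 0; -0.02 0.62 2.97 0 0 0; -0.03 0.7 3.32 0 0 0; -0.03 0.77 3.67 0 0 0; -0.03 0.84 4 0 0 0; -0.03 0.91 4.33 0 0 0; -0.04 0.97 4.64 0 0 0; -0.04 1.03 4.9 0 0 0; -0.04 1.07 5.09 0 0 0; -0.04 1.09 5.2 0 0 0; -0.04 1.1 5.25 0 0 0; -0.04 1.1 5.25 0 0 0"

```text
clock: 7.88
eef_pos: [0.4755, -0.1138, 0.4773]
eef_rot: [0.468, 0.528, 0.474, -0.528]
wrist_force: [-1.5, 3.6, 1.0]
width: 0.147
```

```bash
python3 - <<'E'
from h import *
f=cam("wrist"); cv2.imwrite(f"pics/w5.png",f["color"])
t=cam("side"); cv2.imwrite(f"pics/s5.png",t["color"])
cv2.imwrite("pics/s5c.png",cv2.resize(t["color"][200:380,220:380],None,fx=3,fy=3,interpolation=cv2.INTER_CUBIC))
s,p,r=pose(); print(p,s["wrist_force"],s["moment"],s["width"]*95,r.as_matrix().round(3))
c=p-r.as_matrix()[:,2]*.029; print("hub est",c)
E
```

```text
[ 0.47543433 -0.11369932  0.47732445] [-1.8425771   2.28035717  0.45174532] [ 0.4543466  -0.1016579   0.18085397] 14.0897672008788 [[-0.005  0.994 -0.114]
 [ 0.006 -0.113 -0.994]
 [-1.    -0.006 -0.006]]
hub est [ 0.47872633 -0.08488723  0.47748579]
```

View pics/w5.png

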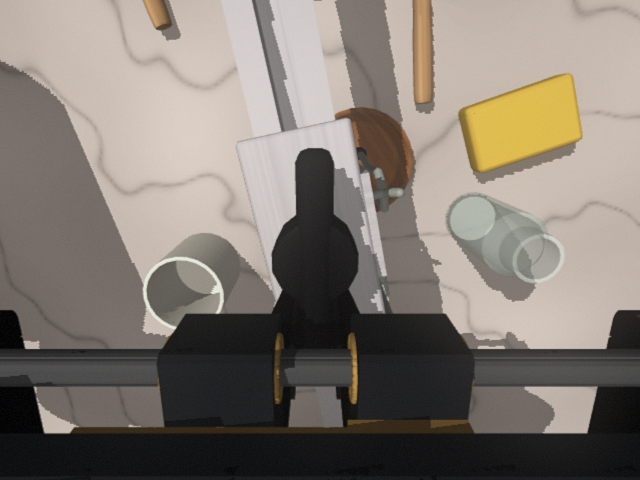

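View pics/s5.png

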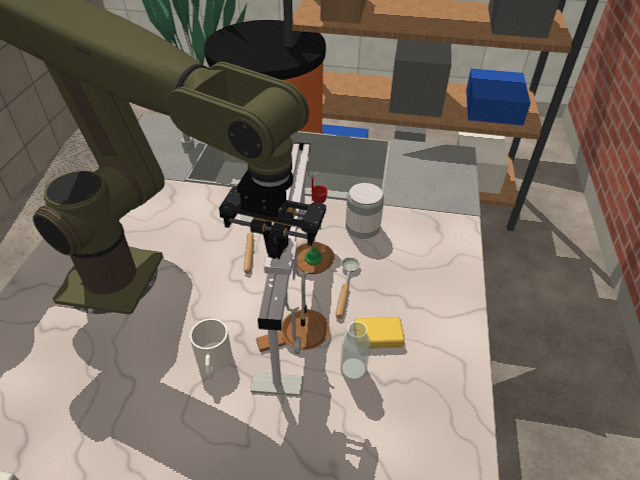

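View pics/s5c.png

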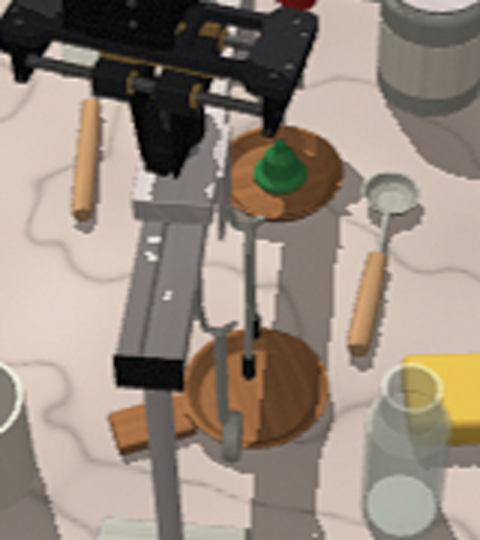

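```bash
python3 - <<'E'
import numpy as np
for a in (6,12,18,24,30,36,42,48,54,60,66,72,78,80):
    r=np.radians(a); print(a,round(-1.16*np.sin(r),2),round(1.16*(np.cos(r)-1),2),a/6)
E
```

```text
6 -0.12 -0.01 1.0
12 -0.24 -0.03 2.0
18 -0.36 -0.06 3.0
24 -0.47 -0.1 4.0
30 -0.58 -0.16 5.0
36 -0.68 -0.22 6.0
42 -0.78 -0.3 7.0
48 -0.86 -0.38 8.0
54 -0.94 -0.48 9.0
60 -1.0 -0.58 10.0
66 -1.06 -0.69 11.0
72 -1.1 -0.8 12.0
78 -1.13 -0.92 13.0
80 -1.14 -0.96 13.333333333333334
```

The side crop shows the tong's tips at crop (249,377) and (256,335), over the bowl. Now I tighten along the reverse arc.

Request:
play_rows:
  moves: "0 -0.06 0 0.5 0 0; 0 -0.12 -0.01 1 0 0; 0 -0.24 -0.03 2 0 0; 0 -0.36 -0.06 3 0 0; 0 -0.47 -0.1 4 0 0; 0 -0.58 -0.16 5 0 0; 0 -0.68 -0.22 6 0 0; 0 -0.78 -0.3 7 0 0; 0 -0.86 -0.38 8 0 0; 0 -0.94 -0.48 9 0 0; 0 -0.97 -0.53 9.5 0 0; 0 -1 -0.58 10 0 0; 0 -1.03 -0.63 10.5 0 0; 0 -1.06 -0.69 11 0 0; 0 -1.08 -0.75 11.5 0 0; 0 -1.1 -0.8 12 0 0; 0 -1.1 -0.8 12 0 0"

```text
clock: 9.4
eef_pos: [0.4512, -0.091, 0.4775]
eef_rot: [0.069, 0.704, 0.071, -0.703]
wrist_force: [6.9, 0.7, -4.6]
width: 0.147
```

```bash
python3 - <<'E'
from h import *
t=cam("side")
g=lambda u,v:at(t,220+(u+.5)/3-.5,200+(v+.5)/3-.5,.061).round(4)
print("tips (earlier)",g(249,377),g(256,335))
s,p,r=pose(); print(p,s["wrist_force"],s["moment"],s["width"]*95)
m=r.as_matrix(); print("hub est",p-m[:,2]*.029,"wing angle deg",np.degrees(np.arctan2(m[1,1],m[0,1])+np.pi/2-.0927))
E
```

```text
tips (earlier) [ 0.5251 -0.1052  0.061 ] [ 0.5227 -0.0657  0.061 ]
[ 0.451245   -0.09104764  0.47746504] [ 7.24542873 -0.21387951 -3.85321306] [-0.14817201 -1.41431171 -0.05332707] 13.701965883554362
hub est [ 0.47966971 -0.08530005  0.47750089] wing angle deg 6.120227485794177
```

The tong's end is at about (0.524, -0.085) against the bowl's (0.525, -0.083). The wing is 6° from tight, so I finish the turn and press lightly on the stop.

Request:
play_rows:
  moves: "0 -0.04 0 0.33 0 0; 0 -0.08 0 0.67 0 0; 0 -0.12 0 1 0 0; 0 -0.14 0 1.2 0 0; 0 -0.15 0 1.3 0 0; 0 -0.15 0 1.3 0 0; 0 -0.15 0 1.3 0 0"

```text
clock: 10.03
eef_pos: [0.4507, -0.0876, 0.4775]
eef_rot: [0.022, 0.707, 0.023, -0.706]
wrist_force: [3.0, -0.4, -1.8]
width: 0.149
```

```bash
python3 - <<'E'
from h import *
s,p,r=pose(); print(p,s["wrist_force"],s["moment"],s["width"]*95)
m=r.as_matrix(); print("hub est",p-m[:,2]*.029,"wing angle deg",np.degrees(np.arctan2(m[1,1],m[0,1])+np.pi/2-.0927))
E
```

```text
[ 0.45068244 -0.08760628  0.47749153] [ 2.99916952 -0.35261338 -1.84950944] [-0.40737753 -0.50321959  0.56403757] 14.200998870580687
hub est [ 0.47962275 -0.08574726  0.47754081] wing angle deg -1.6357146182226687
```

Moment now shows the stop. I open the jaws, lift and check.

Request:
play_rows:
  moves: "0 0 0 0 0 0; 0 0 0 0 0 0; 0 0 0 0 0 0; 0 0 0 0 0 0; 0 0 0 0 0 0; 0 0 0 0 0 0; 0 0 0 0 0 0; 0 0 0 0 0 0; 0 0 0 0 0 0; 0 0 0 0 0 0; 0 0 0 0 0 0; 0 0 0 0 0 0"
  gripper: 1

```text
clock: 11.03
eef_pos: [0.4507, -0.0876, 0.4775]
eef_rot: [0.022, 0.707, 0.023, -0.706]
wrist_force: [-0.3, 0.3, 0.4]
width: 0.934
```

Request:
play_rows:
  moves: "-0.5 0 0 0 0 0; -1.2 0 0 0 0 0; -2 0 0 0 0 0; -2.8 0 0 0 0 0; -3.6 0 0.2 0 0 0; -4.4 0 0.8 0 0 0; -5 0 1.6 0 0 0; -5 0 2.4 0 0 0; -5 0 3.2 0 0 0; -5 0 4 0 0 0; -5 0 4 0 0 0; -5 0 4 0 0 0; -5 0 4 0 0 0"

```text
clock: 12.12
eef_pos: [0.3509, -0.0942, 0.6028]
eef_rot: [0.022, 0.708, 0.023, -0.706]
wrist_force: [0.1, -0.3, -0.5]
width: 1.0
```

```bash
python3 - <<'E'
from h import *
t=cam("side"); a=t["color"]
cv2.imwrite("pics/s6.png",cv2.resize(a[180:380,220:420],None,fx=3,fy=3,interpolation=cv2.INTER_CUBIC))
f=cam("wrist"); cv2.imwrite("pics/w6.png",f["color"])
f=cam("top"); cv2.imwrite("pics/t6.png",f["color"])
s,p,r=pose(); print(p,s["clock"],s["wrist_force"])
E
```

```text
[ 0.35140105 -0.09430447  0.60208459] 12.2667 [-0.05029464 -0.02810454  0.04769944]
```

View pics/s6.png

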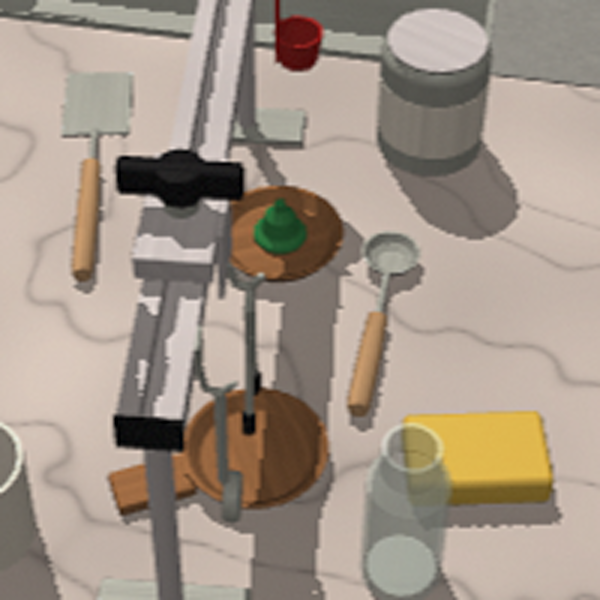

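View pics/w6.png

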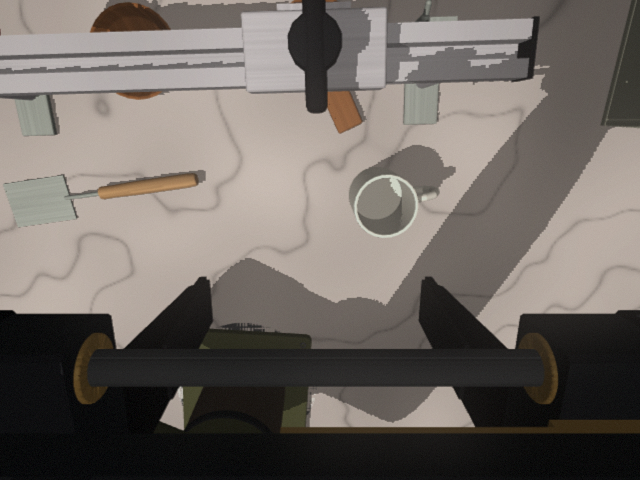

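View pics/t6.png

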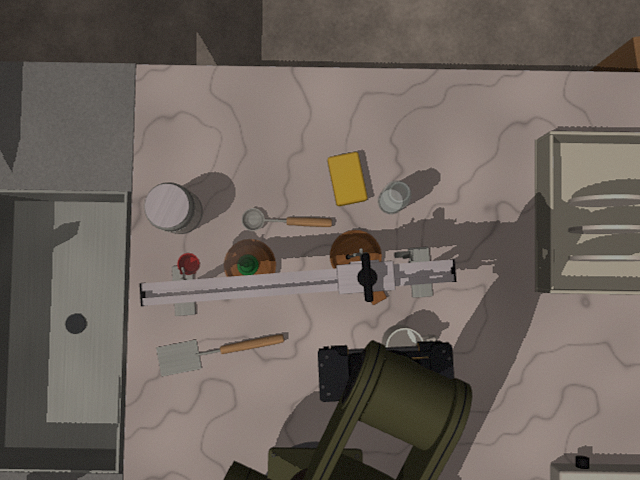

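The side and top pictures show the tong over the bowl, with tips at s6 (249,433) and (256,393). The wing lies across the rail and nothing else has moved. I let any swing settle, then do a numeric check.

Request:
play_rows:
  moves: "0 0 0 0 0 0; 0 0 0 0 0 0; 0 0 0 0 0 0; 0 0 0 0 0 0; 0 0 0 0 0 0; 0 0 0 0 0 0; 0 0 0 0 0 0; 0 0 0 0 0 0; 0 0 0 0 0 0; 0 0 0 0 0 0; 0 0 0 0 0 0; 0 0 0 0 0 0; 0 0 0 0 0 0; 0 0 0 0 0 0; 0 0 0 0 0 0; 0 0 0 0 0 0; 0 0 0 0 0 0; 0 0 0 0 0 0; 0 0 0 0 0 0; 0 0 0 0 0 0"

```text
clock: 13.93
eef_pos: [0.3514, -0.0943, 0.6021]
eef_rot: [0.022, 0.707, 0.024, -0.706]
wrist_force: [-0.4, 0.2, -0.3]
width: 1.0
```

```bash
python3 - <<'E'
from h import *
t=cam("side")
g=lambda u,v,z:at(t,220+(u+.5)/3-.5,180+(v+.5)/3-.5,z).round(4)
print("tips",g(249,436,.061),g(256,394,.061),"bowl",g(257,448,.018))
f=cam("top"); a=f["color"]
out=[]
for i in (0,):
    for im,box in ((cv2.imread("pics/top0.png"),(270,310)),(a,(348,388))):
        c=im[245:312,box[0]:box[1]].max(axis=2)<32
        n,l,st,ce=cv2.connectedComponentsWithStats(c.astype(np.uint8)); j=1+np.argmax(st[1:,4])
        v,u=np.nonzero(l==j); vx,vy,x0,y0=cv2.fitLine(np.c_[u,v].astype(np.float32),cv2.DIST_L2,0,.01,.01).ravel()
        print(st[j],"wing slope deg",np.degrees(np.arctan2(vx*np.sign(vy),abs(vy))),"ctr",x0+box[0],y0+245, at(f,x0+box[0],y0+245,.314))
cv2.imwrite("pics/s7.png",np.hstack([cv2.resize(t["color"][280:360,260:340],None,fx=5,fy=5,interpolation=cv2.INTER_CUBIC),cv2.resize(a[230:310,330:410],None,fx=5,fy=5,interpolation=cv2.INTER_CUBIC)]))
E
```

```text
tips [ 0.5249 -0.1043  0.061 ] [ 0.5226 -0.0648  0.061 ] bowl [ 0.5265 -0.0832  0.018 ]
[ 10  14  19  49 503] wing slope deg 4.857983 ctr 288.62027 282.78928 [0.4662717 0.0473826 0.314    ]
[ 10   8  19  49 512] wing slope deg 6.571281 ctr 366.84766 276.82227 [ 0.47835487 -0.08534115  0.314     ]
```

View pics/s7.png

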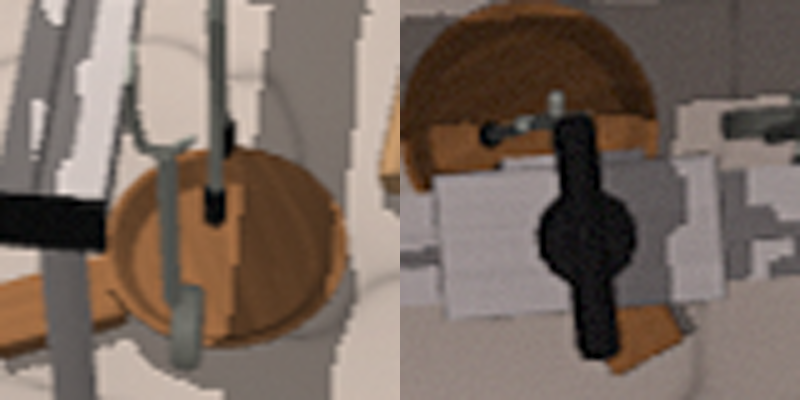

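```bash
python3 -c "
from workcell import robot
print(robot.hand_in())"
```

```text
the job is handed in; nothing more can be done
None
```

The tong now hangs over the spoon rest's bowl with the clamp tight again. I handed the job in at about 14 s of the 58 s allowed; it reports no verdict.

**What I did:** I pinched the near half of the wing and turned it about 78° loose before the carriage moved. I then dragged the carriage about 134 mm towards the spoon rest, turned the knob back to its stop, opened the jaws and backed clear.

**Last checks:**
- **Tong:** the middle of its lower end is at about (0.524, -0.085), against a bowl centre of about (0.525, -0.083). That is 2–3 mm off, with 25 mm allowed.
- **Knob:** in the top view the wing lies within 2° of its starting tight direction (limit about 11°).
- **Everything else:** nothing on the counter has visibly moved in the side and top pictures. I measured only the bowl again. The gripper is clear, with wrist force near zero.

**Disagreement:** the wrist camera and the grip force placed the knob 1–2 mm further along +y than my first top-view reading. That is within the calibration error and did not affect the result.

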